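Shut and screw down the sample chamber lid

TASK

Shut the lid of the metal sample chamber, then fasten it with its captive screw-knob: push the spring-loaded knob down and turn it clockwise until its thread catches, and keep turning until the knob is screwed fully home and stays down by itself. Leave the wash bottle, tape roll and jar standing where they are.

Things in the scene. Friction and masses are not known exactly. Their poses are not given: they have to be found in the camera images.
- chamber: Fixed bare-aluminium box on the bench, 200 mm (x) by 180 mm (y) by 90 mm high. Origin: centre of its underside; x points from the front face (knob side, towards the robot) to the hinge side, z up. The lid is hinged along the far (+x) top edge. The screw socket is in the solid front part, at x = -65 mm, y = 0.
- lid (a joint): Angle of the grey lid in rad: 0 shut, grows as its front edge rises. The stiff hinge keeps the lid where it is left; it takes about 3 N down at the front edge to move it.
- lid_hinge (a point): Point on the lid's hinge axis, in the middle of the lid's width, at the height of the lid's underside (90 mm above the bench). The lid is a plate 200 mm long from the hinge, 180 mm wide, 14 mm thick, with a flush round window.
- lid_edge (a point): Point on the upper face of the lid plate, in the middle of its width, 15 mm in from the front edge (185 mm from the hinge). The knob's disc covers the lid around it; the plate is bare to either side, from 45 to 90 mm off the middle.
- knob_bar (a point): Middle of the upper face of the knob's bar, on the screw axis, 165 mm from the hinge. z: screw axis, away from the lid; x: along the bar. Steel knob: bar 74 mm long, 16 wide, 30 tall on a darker disc 76 mm across, 8 thick. With the lid shut and the knob up, the bar's top is 176 mm above the bench and the disc floats 33 mm over the lid on a steel shaft.
- knob_depth (a joint): How far the knob is down, in m: 0 up (on a spring, 1.5 N at first, about 10 N when down); 0.010 where its shaft's cross-pin rests on the mouth of the thread; 0.022 to 0.0235 when the pin has dropped through one of two facing slots there; then drawn down by 2 rad of clockwise turning to 0.031, home at a stop. Not yet caught, it springs up when let go; once in the thread it stays.
- knob_turn (a joint): Angle of the knob about its axis in rad, growing clockwise seen from above; 0 has the bar along the chamber's x. Turns with slight friction. Where the two slots lie (pi apart) cannot be seen and differs each time; each lets the pin drop over a range of about 0.45 rad.
- wash_bottle: White bottle, 68 mm across, 170 mm tall, beside the chamber. Origin: centre of its underside.
- tape_roll: Grey tape roll lying flat, 100 mm across, 25 mm high. Origin: centre of its underside.
- jar: Clear jar with a white cap, 70 mm across, 80 mm tall. Origin: centre of its underside.
Things that resemble listed ones, but are neither listed nor needed, are in the scene too. There is more than one size of the jar; the one meant has the size given above. There is more than one size of the wash_bottle; the job needs the smaller.

How it is judged:
By the outcome, as a careful person would: the job done as asked, in the order asked, and still so for the second after the job is handed in, with the robot touching nothing.
It also fails if it takes over 67 s, if anything falls off the work surface, if the arm or the gripper's body presses on something with over 40 N, if the wrist force passes 120 N, or if a joint passes its speed limit or range.

ROBOT

A 7-joint arm with a two-finger parallel gripper is mounted at the origin on the work surface. World frame = base frame: x ahead of the robot, y to its left, z up, the work surface at z = 0. Lengths are in m, angles in rad, forces in N, time in s.
With the tool pointing down it reaches from about 0.425 to 1.025 m from the base axis. Payload 9.4 kg.
Tool frame: the origin (TCP) lies midway between the tips of the shut fingers; the grasp point (between the pads) lies 19 mm behind it; z points along the fingers, y is the line along which they close (so a half turn about z gives the same grasp; the last joint's range is limited). The gripper opens to 93 mm and grips with 3 to 60 N. Pads are 15 mm wide; open, the fingers measure 128 mm over their backs; the gripper's body (75 mm by 188 mm) begins 65 mm behind the grasp point.
Start: joints at [1.229, 0.599, -0.003, 1.599, 0.002, 0.943, -0.08], TCP at [0.19, -0.7, 0.219] pointing down, gripper open.
Joint ranges: [-2.57, 2.57], [-0.35, 1.97], [-1.29, 1.29], [0.11, 2.56], [-1.05, 4.19], [0.11, 1.86], [-2.63, 2.63]. Speed limits (rad/s): [2.22, 2.22, 3.01, 3.01, 3.14, 3.14, 3.14].

INTERFACE

Orientations are given as a rotation vector (axis times angle).
In Python, from workcell import bot gives the robot as it stands. The module is installed in compiled form; this text tells all that it offers.
- The arm moves only by the tool apply_moves, never from a script. Its argument "increments" is a list that holds one entry, the list of rows, each a list of 7 numbers: the turn, a rotation vector about the tool's x, y, z in degrees, then the shift along the tool's x, y, z in cm, then the finger opening in cm, from 0 to 9.3. In form: [[[rx, ry, rz, dx, dy, dz, jaw], ...]]. A call has 1 to 5 rows; each row shifts and turns the commanded pose from where the row before left it, along the tool's axes as they then stand; what a row does not reach is not made up. A row lasts 1/10 s, in which the tool goes at most 50 mm and 8.59 degrees, less where a joint would pass 70% of its speed; a pose out of reach is approached as far as the arm can. A call is refused whole if a number of a shift passes 5 or a number of a turn 8.59, either way. A call with a gripper value outside its range is refused whole. The fingers move at their own pace and stop on an object; "squeeze" is the grip in N (left out, the last holds). Time passes only in rows, so rows that do not move let the fingers close. It gives the time, the measured TCP pose, the force, the opening and the grip force at its end, in the units of the state.
- bot.observe(): the state, without advancing time (a new reading comes with each control period).
- bot.snapshot(name): name is "side" or "top"; returns a dict with "color" (480x640x3 uint8, red, green, blue), "mtx" (3x3 intrinsics, pixels), "k1" (the pictures are not rectified: a ray, as slopes to the right and down, at radius r is drawn at 1 + k1 r^2 times it, then the intrinsics apply), "world_from_camera" (4x4, takes a point from camera to world coordinates). Camera axes: x right, y down, z forward; pixel columns grow to the right and rows downward; lengths in m; the calibration is good to about 2 mm. A picture is of the moment at which its call begins. There is no depth.
- bot.sign_off(): hands the job in; it is judged then, once.
Trained networks look in the newest picture that a camera, given by its name, has taken for a name from the list of things; names that differ only in an ending like _2 or _b are one class to them, and where a whole thing is asked for, a point or a joint stands for the part that bears it (a point fixed in the world has none). Each returns a list of dicts, best first, with "confidence" (0 to 1); they miss things now and then, are a little off and sometimes report something else, mostly with a low value. They report only what shows in the picture. A call takes as long as a camera call. They do not tell look-alikes from the thing itself.
- bot.find_in(camera, name): "rect" ([left, top, width, height] in pixels, round what is visible of it).
- bot.silhouettes(camera, name): "pixels" (480x640 bool, what is visible of it) and "rect" ([left, top, width, height] in pixels, round what is visible of it).
The state is a dict: "clock": time; "qpos": joint angles; "joint_velocities": joint speeds; "tau": joint torques, N m; "tool_pos": TCP position; "ee_rot": TCP orientation; "ft_force": force on the tool from outside, world axes, zero at the start; "moment": the same for the moment, N m; "grip_width": opening from 0.0 (shut) to 1.0 (fully open); "grasp_force": force on a finger pad.
Only numpy, scipy, OpenCV 4.12 (cv2) and the standard library are available. Lean on these libraries where they do the work, as an engineer would, in place of code of your own. Each camera call takes 0.05 s, during which the arm holds its last target. There are 200 camera calls.

## Working session

There is one attempt and no reset: what is moved stays moved. The work goes in short steps, Python scripts to look and compute and a tool call to move; the robot and the scene stay as the last step left them, time stands still between calls to the robot, and variables do not carry over. Pictures are saved under pics/ and viewed, at most 10 in all, crops included, and the job is handed in when it is done.

Besides the shell and the picture viewer there is one more tool, called after "Call:" as name(argument=value, ...), one argument or row to a line, values as JSON. apply_moves: Moves the arm, as the interface text tells. Its arguments: {"type":"object","properties":{"increments":{"type":"array"},"squeeze":{"type":"number"}},"required":["increments"]}

```bash
mkdir -p pics; cat > h.py <<'E'
import numpy as np, cv2
from workcell import bot
from scipy.spatial.transform import Rotation as R
def ray(s,uv):
    K=np.array(s["mtx"]);T=np.array(s["world_from_camera"])
    p=cv2.undistortPoints(np.array([[uv]],float),K,np.array([s["k1"],0,0,0,0.]))[0,0]
    # k1 model is forward distortion as in OpenCV
    d=T[:3,:3]@np.array([p[0],p[1],1]);return T[:3,3],d
def onz(s,uv,z):
    o,d=ray(s,uv);return o+d*(z-o[2])/d[2]
def proj(s,X):
    K=np.array(s["mtx"]);T=np.linalg.inv(np.array(s["world_from_camera"]))
    X=np.atleast_2d(np.array(X,float))
    return cv2.projectPoints(X,cv2.Rodrigues(T[:3,:3])[0],T[:3,3],K,np.array([s["k1"],0,0,0,0.]))[0][:,0]
E
python3 - <<'E'
from h import *
np.set_printoptions(precision=3,suppress=True)
o=bot.observe();print({k:np.round(v,3) for k,v in o.items()})
for c in("side","top"):
    s=bot.snapshot(c);cv2.imwrite(f"pics/{c}0.png",s["color"][:,:,::-1]);np.save(f"{c}0.npy",s,allow_pickle=True)
    print(c,np.array(s["world_from_camera"]),s["mtx"],s["k1"])
    for n in("chamber","lid","knob_bar","wash_bottle","tape_roll","jar"):
        print(n,[(np.round(d["rect"]).tolist(),round(d["confidence"],2)) for d in bot.find_in(c,n)])
E
```

```text
{'clock': np.float64(0.0), 'qpos': array([ 1.229,  0.6  , -0.003,  1.6  ,  0.002,  0.943, -0.08 ]), 'joint_velocities': array([-0.002,  0.   , -0.   , -0.   ,  0.001, -0.   ,  0.001]), 'tau': array([ -0.   , -76.507,   1.497, -25.235,  -0.053,   0.017,   0.   ]), 'tool_pos': array([ 0.19 , -0.699,  0.218]), 'ee_rot': array([-3.113, -0.415,  0.001]), 'ft_force': array([0.431, 0.049, 0.375]), 'moment': array([-0.019,  0.023,  0.035]), 'grasp_force': np.float64(0.0), 'grip_width': np.float64(1.0)}
side [[ 0.982 -0.139  0.13   0.467]
 [-0.19  -0.703  0.685 -0.895]
 [-0.004 -0.697 -0.717  1.092]
 [ 0.     0.     0.     1.   ]] [[608.261   0.    324.887]
 [  0.    608.261 239.168]
 [  0.      0.      1.   ]] -0.1421150525099156
chamber [([266.0, 206.0, 107.0, 135.0], 0.63)]
lid [([284.0, 203.0, 84.0, 109.0], 0.75)]
knob_bar [([300.0, 214.0, 41.0, 37.0], 0.57)]
wash_bottle [([263.0, 139.0, 41.0, 87.0], 0.85), ([316.0, 190.0, 29.0, 35.0], 0.83), ([284.0, 206.0, 85.0, 106.0], 0.62), ([316.0, 358.0, 51.0, 51.0], 0.17)]
tape_roll [([315.0, 361.0, 50.0, 50.0], 0.96)]
jar [([410.0, 324.0, 48.0, 64.0], 0.85), ([381.0, 286.0, 35.0, 48.0], 0.71), ([376.0, 216.0, 37.0, 58.0], 0.66)]
top [[-0.015 -0.993  0.114  0.555]
 [-1.     0.015  0.005  0.053]
 [-0.006 -0.113 -0.994  1.063]
 [ 0.     0.     0.     1.   ]] [[477.722   0.    321.457]
 [  0.    477.722 240.229]
 [  0.      0.      1.   ]] 0.022511790544386616
chamber [([320.0, 206.0, 111.0, 116.0], 0.86)]
lid [([323.0, 205.0, 106.0, 103.0], 0.77)]
knob_bar [([358.0, 232.0, 45.0, 49.0], 0.81)]
wash_bottle [([264.0, 221.0, 35.0, 36.0], 0.89), ([191.0, 255.0, 59.0, 48.0], 0.84)]
tape_roll [([444.0, 239.0, 50.0, 47.0], 0.62), ([325.0, 204.0, 102.0, 100.0], 0.59)]
jar [([387.0, 176.0, 38.0, 36.0], 0.95), ([447.0, 151.0, 52.0, 48.0], 0.92), ([300.0, 151.0, 44.0, 48.0], 0.85)]
```

View pics/side0.png

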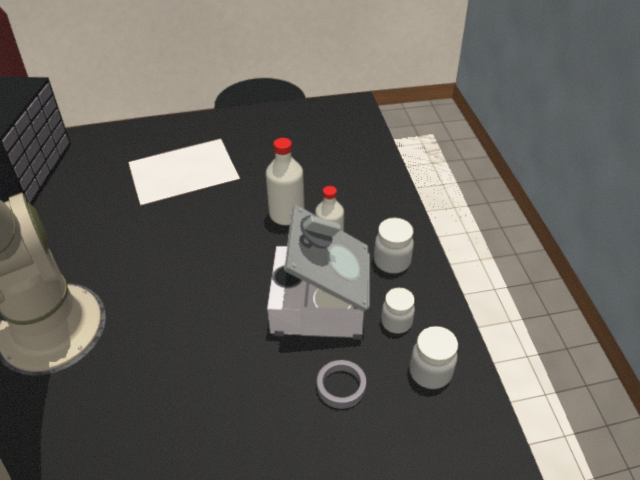

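View pics/top0.png

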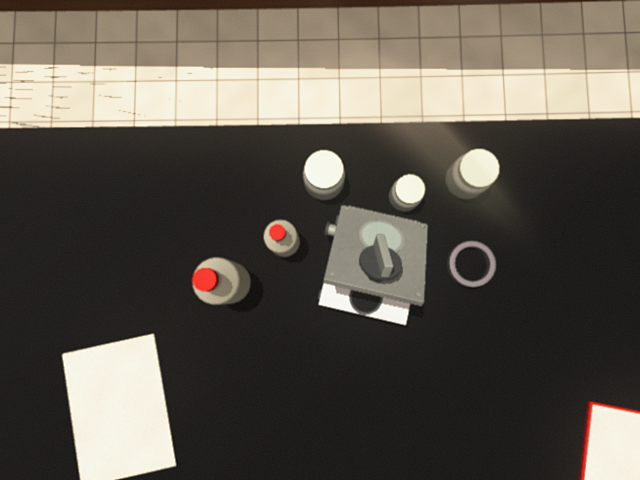

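The side view shows the open lid (~(330,255)) over the box at (320,300), with the tape roll at (341,384), three jars on the right, and bottles behind. The top view shows the chamber at about (372,265), yawed slightly, with the knob at (381,262). I'll zoom in to get corners.

```bash
python3 - <<'E'
from h import *
a=cv2.imread("pics/side0.png")[180:350,245:425];b=cv2.imread("pics/top0.png")[190:335,300:445]
f=lambda i,w:cv2.convertScaleAbs(cv2.resize(i,w,interpolation=cv2.INTER_CUBIC),alpha=1.3)
cv2.imwrite("pics/c.png",f(a,(630,595)));cv2.imwrite("pics/d.png",f(b,(580,580)))
E
```

```text
(no output)
```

View pics/c.png

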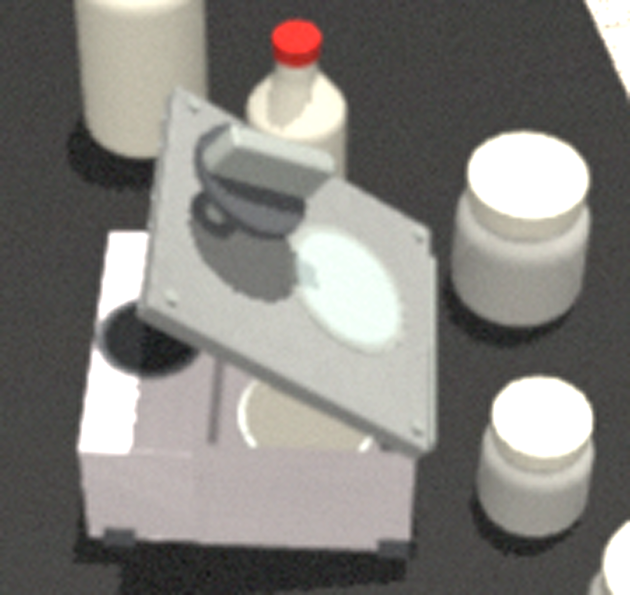

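View pics/d.png

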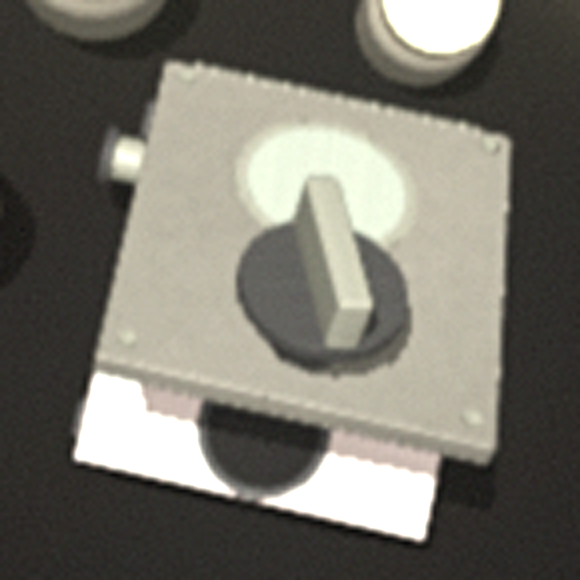

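```bash
cat > m.py <<'E'
from h import *
from scipy.optimize import least_squares
def cham(p,X): # chamber->world
    return R.from_euler('z',p[2]).apply(X)+[p[0],p[1],0]
def lid(p,X): # X: (dist from hinge toward front, y, height over underside)
    X=np.atleast_2d(np.array(X,float));a=p[3]
    c=np.c_[.1-(X[:,0]*np.cos(a)+X[:,2]*np.sin(a)) , X[:,1], .09+X[:,0]*np.sin(a)+X[:,2]*np.cos(a)]
    c[:,0]=.1-X[:,0]*np.cos(a)+X[:,2]*np.sin(a)
    return cham(p,c)
def bar(p,dx,dy,depth=0): # clockwise from above
    t=-p[4]; x=dx*np.cos(t)-dy*np.sin(t); y=dx*np.sin(t)+dy*np.cos(t)
    return [.165-x,y,.086-depth]
E
cat > fit.py <<'E'
from m import *
S=np.load("side0.npy",allow_pickle=True).item();T=np.load("top0.npy",allow_pickle=True).item()
cs=lambda u,v:(245+(u+.5)/3.5-.5,180+(v+.5)/3.5-.5);ct=lambda u,v:(300+(u+.5)/4-.5,190+(v+.5)/4-.5)
C=[(S,cs(110,233),[-.1,.09,.09]),(S,cs(82,450),[-.1,-.09,.09]),(S,cs(415,452),[.1,-.09,.09]),(T,ct(75,460),[-.1,.09,.09]),(T,ct(427,540),[-.1,-.09,.09])]
L=[(S,cs(175,88),[.2,.09,.014]),(S,cs(140,308),[.2,-.09,.014]),(S,cs(435,440),[0,-.09,.014]),(S,cs(430,228),[0,.09,.014]),
(T,ct(167,63),[0,.09,.014]),(T,ct(510,138),[0,-.09,.014]),(T,ct(497,445),[.2,-.09,.014]),(T,ct(100,358),[.2,.09,.014])]
h=.037
B=[(T,ct(310,180),(h,.008)),(T,ct(333,177),(h,-.008)),(T,ct(370,300),(-h,-.008)),(T,ct(330,308),(-h,.008))]
def res(p):
    r=[proj(s,cham(p,[X]))[0]-uv for s,uv,X in C]+[proj(s,lid(p,[X]))[0]-uv for s,uv,X in L]+[proj(s,lid(p,[bar(p,*X)]))[0]-uv for s,uv,X in B]
    return np.array(r).ravel()
for t0 in(-.6,0,.6):
  f=least_squares(res,[.57,-.05,-.2,.5,t0],loss="soft_l1");print(np.round(f.x,4),round(f.cost,2))
p=f.x;print(np.round(res(p).reshape(-1,2),1).tolist())
np.save("p.npy",p)
print("edge",lid(p,[[.185,0,.014],[.2,0,.014],[.185,.07,.014],[.185,-.07,.014]]),"\nknob",lid(p,[bar(p,0,0)]))
q=p.copy();q[3]=0;print("shut knob",lid(q,[bar(q,0,0)]))
for n,r,z in(("tape",(444,239,50,47),.0125),("jar S",(387,176,38,36),.06),("jarR",(447,151,52,48),.08),("jarL",(300,151,44,48),.08),("bot",(264,221,35,36),.08)):
    print(n,onz(T,(r[0]+r[2]/2,r[1]+r[3]/2),z).round(3))
E
python3 fit.py
```

```text
[ 0.6119 -0.045  -0.2307  0.6346 -0.237 ] 13.57
[ 0.6119 -0.045  -0.2307  0.6346 -0.237 ] 13.57
[ 0.6119 -0.045  -0.2307  0.6346 -0.237 ] 13.57
[[-0.2, -1.0], [-0.4, -0.3], [0.9, 2.0], [0.2, 0.3], [-0.1, -0.2], [-0.3, -1.2], [2.6, -0.6], [-0.5, 2.2], [0.2, -0.6], [-1.0, -0.8], [0.0, -1.0], [0.3, 1.3], [-1.2, 0.9], [-0.4, -1.2], [2.8, -0.1], [0.2, 2.3], [0.7, 0.0]]
edge [[ 0.57231719 -0.03571092  0.21095285]
 [ 0.56055774 -0.03294824  0.21984571]
 [ 0.58832665  0.03243375  0.21095285]
 [ 0.55630773 -0.1038556   0.21095285]] 
knob [[ 0.6295508  -0.04915701  0.25707787]]
shut knob [[ 0.54864367 -0.03014922  0.176     ]]
tape [ 0.621 -0.265  0.012]
jar S [ 0.766 -0.124  0.06 ]
jarR [ 0.8   -0.262  0.08 ]
jarL [0.806 0.055 0.08 ]
bot [0.671 0.14  0.08 ]
```

```bash
cat >> m.py <<'E'
np.set_printoptions(precision=3,suppress=True)
def st():
    o=bot.observe();print("t",round(o["clock"],2),"pos",np.array(o["tool_pos"]),"q",np.array(o["qpos"]),"F",np.array(o["ft_force"]).round(1),"grip",round(o["grip_width"]*93,1),round(o["grasp_force"],1))
    r=R.from_rotvec(o["ee_rot"]);x=r.apply([1,0,0]);z=r.apply([0,0,1]);print("yaw",np.degrees(np.arctan2(x[1],x[0])).round(1),"z",z);return np.array(o["tool_pos"]),r
def d(target,pos,r): return (r.inv().apply(np.array(target)-pos)*100).round(2)
E
python3 - <<'E'
from m import *
p=np.load("p.npy");pos,r=st()
for a in (p[3],.4,.2,0):
    q=p.copy();q[3]=a;w=lid(q,[[.185,-.067,.014]])[0];print(a,w)
    if a==p[3]: print(d(w+[0,0,.04],pos,r))
E
```

```text
t 0.7 pos [ 0.19  -0.7    0.219] q [ 1.229  0.599 -0.002  1.599  0.002  0.943 -0.08 ] F [-0.2  0.8  0.5] grip 92.7 0.0
yaw 15.2 z [-0. -0. -1.]
0.6346019294273881 [ 0.557 -0.101  0.211]
[ 51.12 -48.18  -3.23]
0.4 [ 0.533 -0.095  0.175]
0.2 [ 0.52  -0.092  0.14 ]
0 [ 0.514 -0.091  0.104]
```

Call:
apply_moves(
  increments=[
    [[0, 0, 0, 2, -2, -2, 0], [0, 0, 0, 3, -3, -2, 0], [0, 0, 0, 3.3, -3.1, -1, 0], [0, 0, 0, 3.3, -3.1, -1, 0], [0, 0, 0, 3.3, -3.1, 0, 0]],
  ],
)

```text
clock: 1.2
tool_pos: [0.2971, -0.5217, 0.2802]
ee_rot: [3.112, 0.414, 0.002]
ft_force: [1.1, 0.9, 0.5]
grip_width: 0.616
grasp_force: 0.0
```

Call:
apply_moves(
  increments=[
    [[0, 0, 0, 3.3, -3.1, 0, 0], [0, 0, 0, 3.3, -3.1, 0, 0], [0, 0, 0, 3.3, -3.1, 0, 0], [0, 0, 0, 3.3, -3.1, 0, 0], [0, 0, 0, 3.3, -3.1, 0, 0]],
  ],
)

```text
clock: 1.7
tool_pos: [0.4155, -0.3284, 0.279]
ee_rot: [3.114, 0.414, 0.001]
ft_force: [-0.0, -0.3, 0.1]
grip_width: 0.183
grasp_force: 0.0
```

```bash
python3 - <<'E'
from m import *
p=np.load("p.npy");pos,r=st();print(d(lid(p,[[.185,-.067,.014]])[0]+[0,0,.04],pos,r))
E
```

```text
t 1.7 pos [ 0.416 -0.328  0.279] q [ 0.629  0.296 -0.088  1.971  0.033  0.875 -0.782] F [-0.  -0.3  0.1] grip 17.0 0.0
yaw 15.2 z [ 0.001 -0.001 -1.   ]
[ 19.6  -18.25   2.8 ]
```

Call:
apply_moves(
  increments=[
    [[0, 0, 0, 3.3, -3.1, 0, 0], [0, 0, 0, 3.3, -3.1, 0, 0], [0, 0, 0, 3.3, -3.1, 0, 0], [0, 0, 0, 3.3, -3.1, 0, 0], [0, 0, 0, 3.3, -3.1, 0, 0]],
  ],
)

```text
clock: 2.2
tool_pos: [0.5343, -0.1355, 0.279]
ee_rot: [3.114, 0.414, 0.001]
ft_force: [0.4, -0.6, 0.1]
grip_width: 0.003
grasp_force: 0.0
```

Call:
apply_moves(
  increments=[
    [[0, 0, 0, 2.0, -1.9, 1, 0], [0, 0, 0, 0, 0, 2, 0], [0, 0, 0, 0, 0, 0, 0]],
  ],
)

```text
clock: 2.5
tool_pos: [0.5469, -0.1125, 0.2467]
ee_rot: [-3.113, -0.418, 0.005]
ft_force: [1.0, 0.1, -1.5]
grip_width: 0.004
grasp_force: 0.0
```

```bash
python3 - <<'E'
from m import *
p=np.load("p.npy");pos,r=st()
l=pos
for a in (p[3],.5,.35,.2,.1,0):
    q=p.copy();q[3]=a;w=lid(q,[[.185,-.067,.014]])[0];print(a,d(w,l,r));l=w
E
```

```text
t 2.5 pos [ 0.547 -0.112  0.247] q [ 0.221  0.373 -0.162  1.944  0.079  0.834 -1.287] F [ 1.   0.1 -1.5] grip 0.3 0.0
yaw 15.3 z [-0.004  0.001 -1.   ]
0.6346019294273881 [ 1.29 -0.84  3.58]
0.5 [-1.31 -0.71  2.  ]
0.35 [-1.16 -0.63  2.44]
0.2 [-0.83 -0.45  2.61]
0.1 [-0.36 -0.2   1.81]
0 [-0.2  -0.11  1.84]
```

Call:
apply_moves(
  increments=[
    [[0, 0, 0, 1.2, -0.8, 1.5, 0], [0, 0, 0, 0, 0, 2, 0], [0, 0, 0, -0.7, -0.4, 1, 0], [0, 0, 0, -0.7, -0.4, 1, 0], [0, 0, 0, -0.6, -0.3, 1.2, 0]],
  ],
)

```text
clock: 3.0
tool_pos: [0.5368, -0.0973, 0.1819]
ee_rot: [3.114, 0.413, 0.006]
ft_force: [1.4, 0.8, 1.6]
grip_width: 0.004
grasp_force: 1.2
```

Call:
apply_moves(
  increments=[
    [[0, 0, 0, -0.5, -0.3, 1.2, 0], [0, 0, 0, -0.4, -0.2, 1.3, 0], [0, 0, 0, -0.4, -0.2, 1.3, 0], [0, 0, 0, -0.2, -0.1, 0.9, 0], [0, 0, 0, -0.2, -0.1, 0.9, 0]],
  ],
)

```text
clock: 3.5
tool_pos: [0.5172, -0.093, 0.1254]
ee_rot: [3.114, 0.414, 0.002]
ft_force: [2.0, 0.3, 1.3]
grip_width: 0.003
grasp_force: 0.9
```

```bash
python3 - <<'E'
from m import *
p=np.load("p.npy");pos,r=st();q=p.copy();q[3]=0
print(d(lid(q,[[.185,-.067,.014]])[0],pos,r))
E
```

```text
t 3.5 pos [ 0.517 -0.093  0.125] q [ 0.168  0.5   -0.137  2.135  0.134  0.513 -1.375] F [2.  0.3 1.3] grip 0.3 0.9
yaw 15.1 z [ 0.002  0.    -1.   ]
[-0.27 -0.3   2.14]
```

Call:
apply_moves(
  increments=[
    [[0, 0, 0, -0.2, -0.2, 1, 0], [0, 0, 0, -0.1, -0.1, 0.9, 0], [0, 0, 0, 0, 0, 0.4, 0], [0, 0, 0, 0, 0, 0.3, 0], [0, 0, 0, 0, 0, 0, 0]],
  ],
)

```text
clock: 4.0
tool_pos: [0.5126, -0.0912, 0.1041]
ee_rot: [3.112, 0.414, 0.003]
ft_force: [-16.0, 2.6, 73.9]
grip_width: 0.004
grasp_force: 36.7
```

```bash
python3 - <<'E'
from m import *
st()
E
```

```text
t 4.0 pos [ 0.513 -0.091  0.104] q [ 0.154  0.53  -0.124  2.162  0.146  0.455 -1.391] F [-16.    2.6  73.9] grip 0.4 36.7
yaw 15.1 z [ 0.002 -0.002 -1.   ]
```

Call:
apply_moves(
  increments=[
    [[0, 0, 0, 0, 0, -2, 0], [0, 0, 0, 0, 0, -4, 0], [0, 0, 0, 0, 0, -5, 0], [0, 0, 0, 0, 0, -4, 5], [0, 0, -8, 0, 0, 0, 5]],
  ],
)

```text
clock: 4.5
tool_pos: [0.5148, -0.0912, 0.2544]
ee_rot: [3.075, 0.631, 0.011]
ft_force: [0.4, 0.4, -1.2]
grip_width: 0.128
grasp_force: 0.0
```

Call:
apply_moves(
  increments=[
    [[0, 0, -8.5, 0, 0, 0, 5], [0, 0, -8.5, 0, 0, 0, 5], [0, 0, -8.5, 0, 0, 0, 5], [0, 0, -8.5, 0, 0, 0, 5], [0, 0, -8.5, 0, 0, 0, 5]],
  ],
)

```text
clock: 5.0
tool_pos: [0.5121, -0.0911, 0.249]
ee_rot: [-2.634, -1.711, 0.002]
ft_force: [-0.3, -0.1, 0.1]
grip_width: 0.527
grasp_force: 0.0
```

Call:
apply_moves(
  increments=[
    [[0, 0, -8.5, 0, 0, 0, 5], [0, 0, -8.5, 0, 0, 0, 5], [0, 0, -8.5, 0, 0, 0, 5], [0, 0, -8.5, 0, 0, 0, 5], [0, 0, -8.5, 0, 0, 0, 5]],
  ],
)

```text
clock: 5.5
tool_pos: [0.5121, -0.0911, 0.249]
ee_rot: [-1.835, -2.549, 0.001]
ft_force: [1.2, -0.2, 0.3]
grip_width: 0.537
grasp_force: 0.0
```

Call:
apply_moves(
  increments=[
    [[0, 0, -8.5, 0, 0, 0, 5], [0, 0, -8.5, 0, 0, 0, 5], [0, 0, -8.5, 0, 0, 0, 5], [0, 0, -8.5, 0, 0, 0, 5], [0, 0, -8.5, 0, 0, 0, 5]],
  ],
)

```text
clock: 6.0
tool_pos: [0.5121, -0.0911, 0.2489]
ee_rot: [-0.786, -3.04, 0.0]
ft_force: [-0.7, -0.2, -0.7]
grip_width: 0.535
grasp_force: 0.0
```

```bash
python3 - <<'E'
from m import *
p=np.load("p.npy");st()
S=bot.snapshot("side");q=p.copy();q[3]=0
c=S["color"][:,:,::-1].copy()
for X in [bar(q,a,b) for a,b in((.037,.008),(.037,-.008),(-.037,-.008),(-.037,.008))]+[[.2,.09,.014],[.2,-.09,.014],[0,-.09,.014],[0,.09,.014]]:
    u=proj(S,lid(q,[X]))[0].round().astype(int);c[u[1],u[0]]=(0,0,255)
cv2.imwrite("pics/e.png",cv2.convertScaleAbs(cv2.resize(c[160:350,225:425],(760,722),interpolation=cv2.INTER_CUBIC)[:600],alpha=1.3))
E
```

```text
t 6.0 pos [ 0.512 -0.091  0.249] q [ 0.633  0.405 -0.765  1.997  0.362  0.879  0.738] F [-0.7 -0.2 -0.7] grip 49.8 0.0
yaw 151.0 z [-0.001  0.    -1.   ]
```

View pics/e.png

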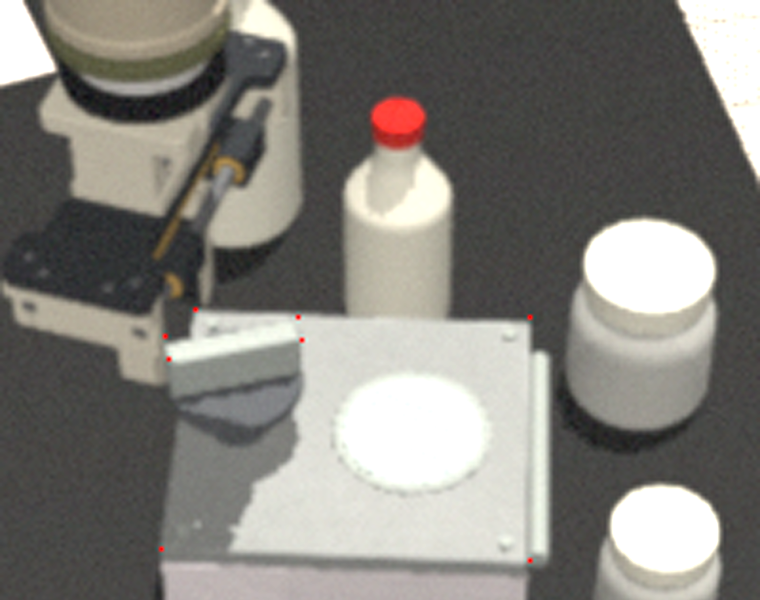

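The lid is shut, and the red predicted corners match the lid and the bar (bar ends at (167,347) and (299,325) in the crop).

Call:
apply_moves(
  increments=[
    [[0, 0, -8.5, 0, 0, 0, 5], [0, 0, -8.5, 0, 0, 0, 5], [0, 0, -8.5, 0, 0, 0, 5], [0, 0, -3.5, 0, 0, 0, 5], [0, 0, 0, -1.5, 3, 0, 5]],
  ],
)

```text
clock: 6.55
tool_pos: [0.5261, -0.0653, 0.2482]
ee_rot: [-0.021, -3.138, 0.003]
ft_force: [0.5, 0.9, -0.1]
grip_width: 0.536
grasp_force: 0.0
```

Call:
apply_moves(
  increments=[
    [[0, 0, 0, -2.2, 3.1, 0, 5], [0, 0, 0, 0, 0, 2, 5], [0, 0, 0, 0, 0, 1, 5], [0, 0, 0, 0, 0, 0, 5]],
  ],
)

```text
clock: 6.95
tool_pos: [0.5486, -0.0309, 0.2178]
ee_rot: [-0.011, -3.138, 0.001]
ft_force: [0.2, -1.4, -0.5]
grip_width: 0.54
grasp_force: 0.0
```

```bash
python3 - <<'E'
from m import *
p=np.load("p.npy");pos,r=st();q=p.copy();q[3]=0
print(d(lid(q,[bar(q,0,0,.027)])[0],pos,r))
E
```

```text
t 6.95 pos [ 0.549 -0.031  0.218] q [ 0.548  0.513 -0.853  1.966  0.496  0.888  0.996] F [ 0.2 -1.4 -0.5] grip 50.2 0.0
yaw 179.6 z [-0.004 -0.    -1.   ]
[-0.03  0.08  6.88]
```

Call:
apply_moves(
  increments=[
    [[0, 0, 0, 0, 0.1, 3, 5], [0, 0, 0, 0, 0, 2.5, 5], [0, 0, 0, 0, 0, 1.3, 5], [0, 0, 0, 0, 0, 0, 1], [0, 0, 0, 0, 0, 0, 1]],
  ],
  squeeze=40,
)

```text
clock: 7.45
tool_pos: [0.5503, -0.0294, 0.1523]
ee_rot: [0.01, 3.141, -0.0]
ft_force: [0.4, -0.1, 0.9]
grip_width: 0.416
grasp_force: 0.0
```

Call:
apply_moves(
  increments=[
    [[0, 0, 0, 0, 0, 0, 1], [0, 0, 0, 0, 0, 0, 1], [0, 0, 0, 0, 0, 0, 1]],
  ],
)

```text
clock: 7.75
tool_pos: [0.5504, -0.0294, 0.1523]
ee_rot: [0.009, 3.141, -0.001]
ft_force: [0.4, -0.1, 1.0]
grip_width: 0.172
grasp_force: 39.1
```

Call:
apply_moves(
  increments=[
    [[0, 0, 0, 0, 0, 0.4, 1], [0, 0, 0, 0, 0, 0.4, 1], [0, 0, 0, 0, 0, 0.4, 1], [0, 0, 0, 0, 0, 0, 1]],
  ],
  squeeze=50,
)

```text
clock: 8.15
tool_pos: [0.5509, -0.0292, 0.1413]
ee_rot: [0.008, 3.139, -0.003]
ft_force: [-5.1, -2.7, 27.6]
grip_width: 0.167
grasp_force: 49.7
```

Call:
apply_moves(
  increments=[
    [[0, 0, 6, 0, 0, 0, 1], [0, 0, 6, 0, 0, 0, 1], [0, 0, 6, 0, 0, 0, 1]],
  ],
)

```text
clock: 8.45
tool_pos: [0.5508, -0.0296, 0.1411]
ee_rot: [0.506, 3.098, -0.002]
ft_force: [-3.9, -3.3, 24.8]
grip_width: 0.17
grasp_force: 50.0
```

```bash
python3 -c "
from m import *
st()"
```

```text
t 8.45 pos [ 0.551 -0.03   0.141] q [ 0.418  0.578 -0.679  2.043  0.56   0.707  0.627] F [-3.9 -3.3 24.8] grip 15.8 50.0
yaw 161.5 z [ 0.002 -0.002 -1.   ]
```

Call:
apply_moves(
  increments=[
    [[0, 0, 6, 0, 0, 0, 1], [0, 0, 6, 0, 0, 0, 1], [0, 0, 6, 0, 0, 0, 1]],
  ],
)

```text
clock: 8.75
tool_pos: [0.5508, -0.0298, 0.1411]
ee_rot: [0.984, 2.981, -0.002]
ft_force: [-3.4, -4.6, 25.1]
grip_width: 0.167
grasp_force: 49.7
```

Call:
apply_moves(
  increments=[
    [[0, 0, 6, 0, 0, 0, 1], [0, 0, 6, 0, 0, 0, 1], [0, 0, 6, 0, 0, 0, 1]],
  ],
)

```text
clock: 9.05
tool_pos: [0.5503, -0.0301, 0.1404]
ee_rot: [1.44, 2.79, -0.002]
ft_force: [-1.2, -2.8, 5.1]
grip_width: 0.166
grasp_force: 49.7
```

Call:
apply_moves(
  increments=[
    [[0, 0, 0, 0, 0, 0.4, 1], [0, 0, 0, 0, 0, 0.4, 1], [0, 0, 0, 0, 0, 0.3, 1], [0, 0, 0, 0, 0, 0, 1]],
  ],
)

```text
clock: 9.45
tool_pos: [0.5506, -0.0303, 0.1301]
ee_rot: [1.438, 2.79, -0.001]
ft_force: [-0.9, -4.1, 11.6]
grip_width: 0.169
grasp_force: 51.3
```

Call:
apply_moves(
  increments=[
    [[0, 0, 0, 0, 0, 0.1, 1], [0, 0, 6, 0, 0, 0.04, 1], [0, 0, 6, 0, 0, 0.04, 1], [0, 0, 6, 0, 0, 0.04, 1], [0, 0, 6, 0, 0, 0.04, 1]],
  ],
)

```text
clock: 9.95
tool_pos: [0.5504, -0.0305, 0.1275]
ee_rot: [1.988, 2.429, -0.002]
ft_force: [-5.3, -3.6, 27.4]
grip_width: 0.169
grasp_force: 50.1
```

```bash
python3 -c "
from m import *
st();print(bot.observe()['moment'])"
```

```text
t 9.95 pos [ 0.55  -0.031  0.127] q [ 0.21   0.54  -0.369  2.066  0.343  0.592 -0.2  ] F [-5.3 -3.6 27.4] grip 15.7 50.1
yaw 101.4 z [ 0.001 -0.002 -1.   ]
[-1.333  1.212  0.39 ]
```

Call:
apply_moves(
  increments=[
    [[0, 0, 6, 0, 0, 0.04, 1], [0, 0, 6, 0, 0, 0.04, 1], [0, 0, 6, 0, 0, 0.04, 1], [0, 0, 6, 0, 0, 0.04, 1], [0, 0, 6, 0, 0, 0.04, 1]],
  ],
)

```text
clock: 10.45
tool_pos: [0.5498, -0.0306, 0.1262]
ee_rot: [2.55, 1.831, -0.001]
ft_force: [-8.6, -5.7, 36.6]
grip_width: 0.169
grasp_force: 50.1
```

Call:
apply_moves(
  increments=[
    [[0, 0, 6, 0, 0, 0.04, 1], [0, 0, 6, 0, 0, 0.04, 1], [0, 0, 6, 0, 0, 0.04, 1], [0, 0, 6, 0, 0, 0.04, 1], [0, 0, 6, 0, 0, 0.04, 1]],
  ],
)

```text
clock: 10.95
tool_pos: [0.5491, -0.0305, 0.1238]
ee_rot: [2.937, 1.11, -0.002]
ft_force: [-8.7, -4.1, 32.7]
grip_width: 0.168
grasp_force: 50.1
```

```bash
python3 -c "
from m import *
st();print(bot.observe()['moment'])"
```

```text
t 10.95 pos [ 0.549 -0.03   0.124] q [-0.003  0.523 -0.066  2.084  0.068  0.537 -0.966] F [-8.7 -4.1 32.7] grip 15.7 50.1
yaw 41.4 z [-0.001 -0.002 -1.   ]
[-1.06   2.124  0.368]
```

Call:
apply_moves(
  increments=[
    [[0, 0, 6, 0, 0, 0.03, 1], [0, 0, 6, 0, 0, 0.03, 1], [0, 0, 6, 0, 0, 0.03, 1], [0, 0, 4, 0, 0, 0.03, 1]],
  ],
)

```text
clock: 11.35
tool_pos: [0.5488, -0.0301, 0.1222]
ee_rot: [3.096, 0.529, -0.002]
ft_force: [-9.0, -2.7, 29.7]
grip_width: 0.169
grasp_force: 50.0
```

```bash
python3 -c "
from m import *
st();print(bot.observe()['moment'])"
```

```text
t 11.35 pos [ 0.549 -0.03   0.122] q [-0.081  0.525  0.045  2.09  -0.043  0.528 -1.237] F [-9.  -2.7 29.7] grip 15.7 50.0
yaw 19.4 z [-0.001 -0.001 -1.   ]
[-0.798  2.351  0.101]
```

Call:
apply_moves(
  increments=[
    [[0, 0, 4, 0, 0, 0.02, 1], [0, 0, 4, 0, 0, 0.02, 1], [0, 0, 4, 0, 0, 0.02, 1]],
  ],
)

```text
clock: 11.65
tool_pos: [0.5487, -0.0299, 0.1213]
ee_rot: [3.134, 0.205, -0.003]
ft_force: [-8.4, -1.6, 23.7]
grip_width: 0.169
grasp_force: 50.0
```

```bash
python3 -c "
from m import *
st();print(bot.observe()['moment'])"
```

```text
t 11.65 pos [ 0.549 -0.03   0.121] q [-0.122  0.529  0.105  2.094 -0.104  0.526 -1.382] F [-8.4 -1.6 23.7] grip 15.7 50.0
yaw 7.5 z [-0.002 -0.001 -1.   ]
[-0.609  2.092  0.122]
```

Call:
apply_moves(
  increments=[
    [[0, 0, 4, 0, 0, 0.01, 1], [0, 0, 4, 0, 0, 0.01, 1], [0, 0, 3, 0, 0, 0, 1]],
  ],
)

```text
clock: 11.95
tool_pos: [0.5485, -0.0297, 0.1206]
ee_rot: [3.14, -0.095, -0.003]
ft_force: [-6.1, -1.5, 16.9]
grip_width: 0.169
grasp_force: 50.0
```

```bash
python3 -c "
from m import *
st();print(bot.observe()['moment'])"
```

```text
t 11.95 pos [ 0.549 -0.03   0.121] q [-0.161  0.533  0.16   2.097 -0.161  0.526 -1.515] F [-6.1 -1.5 16.9] grip 15.8 50.0
yaw -3.5 z [-0.002 -0.001 -1.   ]
[-0.446  1.742  0.139]
```

Call:
apply_moves(
  increments=[
    [[0, 0, 4, 0, 0, 0.03, 1], [0, 0, 4, 0, 0, 0.03, 1], [0, 0, 4, 0, 0, 0.03, 1]],
  ],
)

```text
clock: 12.25
tool_pos: [0.5486, -0.0294, 0.1199]
ee_rot: [3.113, -0.423, -0.003]
ft_force: [-8.3, -0.2, 23.7]
grip_width: 0.169
grasp_force: 50.0
```

```bash
python3 -c "
from m import *
st();print(bot.observe()['moment'])"
```

```text
t 12.25 pos [ 0.549 -0.029  0.12 ] q [-0.202  0.539  0.22   2.1   -0.224  0.527 -1.659] F [-8.3 -0.2 23.7] grip 15.7 50.0
yaw -15.5 z [-0.002  0.    -1.   ]
[-0.171  2.107  0.056]
```

Call:
apply_moves(
  increments=[
    [[0, 0, 4, 0, 0, 0.02, 1], [0, 0, 4, 0, 0, 0.02, 1], [0, 0, 4, 0, 0, 0.01, 1]],
  ],
)

```text
clock: 12.55
tool_pos: [0.5487, -0.0293, 0.1198]
ee_rot: [-3.051, 0.747, 0.003]
ft_force: [-8.8, 0.5, 27.3]
grip_width: 0.172
grasp_force: 50.0
```

```bash
python3 -c "
from m import *
st();print(bot.observe()['moment'])"
```

```text
t 12.55 pos [ 0.549 -0.029  0.12 ] q [-0.243  0.545  0.28   2.102 -0.287  0.532 -1.803] F [-8.8  0.5 27.3] grip 16.0 50.0
yaw -27.5 z [-0.002  0.001 -1.   ]
[0.059 2.346 0.04 ]
```

Call:
apply_moves(
  increments=[
    [[0, 0, 4, 0, 0, 0, 1], [0, 0, 4, 0, 0, 0, 1]],
  ],
)

```text
clock: 12.75
tool_pos: [0.5489, -0.0291, 0.1198]
ee_rot: [2.993, -0.953, -0.002]
ft_force: [-6.7, -0.3, 26.8]
grip_width: 0.173
grasp_force: 53.9
```

```bash
python3 -c "
from m import *
st();print(bot.observe()['moment'])"
```

```text
t 12.75 pos [ 0.549 -0.029  0.12 ] q [-0.271  0.55   0.32   2.104 -0.328  0.536 -1.898] F [-6.7 -0.3 26.8] grip 16.1 53.9
yaw -35.3 z [-0.002  0.    -1.   ]
[-0.312  1.752  1.291]
```

Call:
apply_moves(
  increments=[
    [[0, 0, 0, 0, 0, -0.1, 5], [0, 0, 0, 0, 0, 0, 5], [0, 0, 0, 0, 0, 0, 5], [0, 0, 0, 0, 0, 0, 5], [0, 0, 0, 0, 0, -2, 5]],
  ],
)

```text
clock: 13.25
tool_pos: [0.5487, -0.0291, 0.1378]
ee_rot: [2.992, -0.952, -0.006]
ft_force: [0.3, -0.0, -0.1]
grip_width: 0.527
grasp_force: 0.0
```

Call:
apply_moves(
  increments=[
    [[0, 0, 0, 0, 0, -4, 5], [0, 0, 0, 0, 0, -5, 5], [0, 0, 0, -2, 0, -5, 5], [0, 0, 0, -4.5, 0, 0, 5], [0, 0, 0, -4.5, 0, 0, 5]],
  ],
)

```text
clock: 13.75
tool_pos: [0.4612, 0.0339, 0.277]
ee_rot: [-2.992, 0.955, -0.004]
ft_force: [-0.1, 0.9, -0.3]
grip_width: 0.54
grasp_force: 0.0
```

```bash
python3 - <<'E'
from m import *
p=np.load("p.npy");st()
S=bot.snapshot("side");bot.snapshot("top");q=p.copy();q[3]=0;q[4]=p[4]+np.radians(213)
c=S["color"][:,:,::-1].copy()
for X in [bar(q,a,b,.031) for a,b in((.037,.008),(.037,-.008),(-.037,-.008),(-.037,.008))]:
    u=proj(S,lid(q,[X]))[0].round().astype(int);c[u[1],u[0]]=(0,0,255)
for n in("wash_bottle","tape_roll","jar"):print(n,[(np.round(x["rect"]).tolist(),round(x["confidence"],2)) for x in bot.find_in("top",n)])
cv2.imwrite("pics/f.png",cv2.convertScaleAbs(cv2.resize(c[190:420,225:475],(650,598),interpolation=cv2.INTER_CUBIC),alpha=1.3))
E
```

```text
t 13.75 pos [0.461 0.034 0.277] q [-0.565  0.217  0.453  2.129 -0.13   0.818 -2.221] F [-0.1  0.9 -0.3] grip 50.2 0.0
yaw -35.4 z [ 0.003  0.001 -1.   ]
wash_bottle [([267.0, 223.0, 35.0, 34.0], 0.82), ([193.0, 257.0, 57.0, 47.0], 0.72), ([347.0, 278.0, 42.0, 39.0], 0.31)]
tape_roll [([446.0, 237.0, 46.0, 48.0], 0.59)]
jar [([444.0, 150.0, 54.0, 48.0], 0.81), ([388.0, 175.0, 36.0, 38.0], 0.77), ([299.0, 153.0, 46.0, 45.0], 0.63)]
```

View pics/f.png

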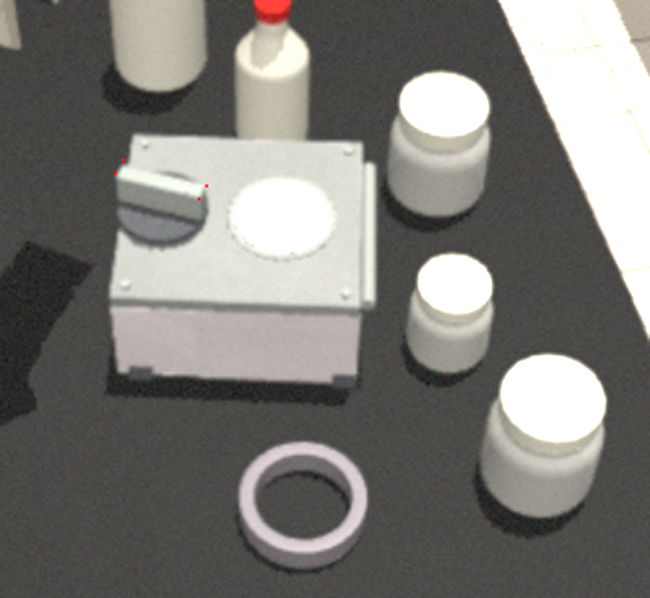

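The lid is shut and the knob is down with its disc on the lid (crop (160,205)). The bottles, tape roll and jars haven't moved.

```bash
python3 -c "
from h import *
print(bot.sign_off())"
```

```text
the job is handed in; nothing more can be done
None
```

The lid is shut and the knob is screwed down to its stop and stays there; the bottle, tape roll and jar stand where they were, and I handed the job in at about 14 s.

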